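Square up the tile samples and hold them to the webcam

TASK

The customer on the video call wants to compare the edges of the three tile samples lying in an untidy stack on the worktop. Tap or squeeze the stack square where it lies, until the edges of all three are flush on all four sides, then pick up the whole stack at once and hold it up to the webcam: centred on the camera's line of sight, 22 cm in front of the lens, with one side of the stack square-on to the lens, which means tilting the stack as much as the camera is tilted. Finish while still holding it there, motionless; keep the stack flush and its order unchanged, and leave the webcam and the other things alone.

Things in the scene. Friction and masses are not known exactly. Their poses are not given: they have to be found in the camera images.
- tile_bottom: white tile sample, 50 x 50 x 10 mm, about 60 g, clay-brown edges with a white glaze on top. Origin at the centre of its underside, z up through its thickness, x and y square to its edges. Lies flat on the worktop; the other two lie on it.
- tile_middle: blue tile sample, 50 x 50 x 10 mm, about 60 g, clay-brown edges with a blue glaze on top. Origin at the centre of its underside, z up through its thickness, x and y square to its edges. Lies on the white one, shifted by 4 to 7 mm along x and along y and turned by up to 0.12 rad. 
- tile_top: green tile sample, 50 x 50 x 10 mm, about 60 g, clay-brown edges with a green glaze on top. Origin at the centre of its underside, z up through its thickness, x and y square to its edges. Lies on the blue one, shifted back the other way by 8 to 12 mm along x and along y, so that the untidy stack measures up to about 72 mm across its sides; turned by up to 0.12 rad to the blue one. Top of the stack at 30 mm.
- stack_middle (a point): Centre of the blue tile (half its thickness up), which is the middle of the squared stack.
- webcam: Fixed webcam on a desk stand at the back of the worktop: round black foot 84 mm across, thin pole, 0.29 m high in all. Origin at the centre of the underside of the foot; -x is the direction it faces, seen from above.
- webcam_head: Head of the webcam, a black rounded bar 30 x 92 x 32 mm with a round silver-rimmed lens, fixed to its stand. Origin at its middle, 0.27 m above the worktop over the centre of the foot. It looks along its own -x, tilted 20 degrees (0.349 rad) below level; y runs along the bar. The stack is square-on when its z (thickness) is parallel to this z, which leans 20 degrees from vertical to the side the camera faces, and its x or y parallel to this x.
- lens (a point): Front of the lens, 20 mm in front of the head's origin.
- view_point (a point): The point on the line of sight 220 mm in front of the lens (240 mm along -x of the head), about 0.19 m above the worktop, where the middle of the stack is to be held.
- mug: Green and white mug, 86 mm across without its handle, 100 mm high; bystander. Origin at the underside.
- salt_shaker: Salt shaker with grey top, 44 mm across, 90 mm high; bystander. Origin at the underside.
- plum: Red plum, 37 mm across, 34 mm high; bystander. Origin at the underside.
- spice_jar: Spice jar with black cap, 41 mm across, 105 mm high; bystander. Origin at the underside.

How it is judged:
On the way, in this order (a step that is already met when the one before it is completed fails the run):
1. the stack is squared up on the worktop: tiles within 3 mm of one another along both edges and 0.08 rad in turn (x of tile_middle in the frame of tile_bottom between -0.003 and 0.003 m and y of tile_middle in the frame of tile_bottom between -0.003 and 0.003 m and angle between the x axis of each of tile_middle, tile_top and the x axis of tile_bottom, either way round below 0.08 rad and x of tile_top in the frame of tile_bottom between -0.003 and 0.003 m and y of tile_top in the frame of tile_bottom between -0.003 and 0.003 m and x of tile_top in the frame of tile_middle between -0.003 and 0.003 m and y of tile_top in the frame of tile_middle between -0.003 and 0.003 m and angle between the x axis of tile_top and the x axis of tile_middle, either way round below 0.08 rad and z of tile_middle in the frame of tile_bottom between 0.007 and 0.013 m and z of tile_top in the frame of tile_middle between 0.007 and 0.013 m and height (world z) of tile_bottom below 0.004 m and angle between tile_bottom's own z axis and vertical below 0.05 rad), for 0.2 s.
2. the whole stack is lifted clear, still together (x of tile_middle in the frame of tile_bottom between -0.0035 and 0.0035 m and y of tile_middle in the frame of tile_bottom between -0.0035 and 0.0035 m and angle between the x axis of each of tile_middle, tile_top and the x axis of tile_bottom, either way round below 0.09 rad and x of tile_top in the frame of tile_bottom between -0.0035 and 0.0035 m and y of tile_top in the frame of tile_bottom between -0.0035 and 0.0035 m and x of tile_top in the frame of tile_middle between -0.0035 and 0.0035 m and y of tile_top in the frame of tile_middle between -0.0035 and 0.0035 m and angle between the x axis of tile_top and the x axis of tile_middle, either way round below 0.09 rad and z of tile_middle in the frame of tile_bottom between 0.007 and 0.013 m and z of tile_top in the frame of tile_middle between 0.007 and 0.013 m and height (world z) of tile_bottom above 0.04 m), for 0.1 s.
At the end, for the whole second after the job is handed in: Fingers hold the tiles at rest in their order, white lowest, flush within 3.5 mm and 0.09 rad, centre of the blue tile within 25 mm of the view point, thickness and one pair of sides parallel to the camera head's axes within 0.16 rad; bystanders within 20 mm of their starts (x of tile_middle in the frame of tile_bottom between -0.0035 and 0.0035 m and y of tile_middle in the frame of tile_bottom between -0.0035 and 0.0035 m and angle between the x axis of each of tile_middle, tile_top and the x axis of tile_bottom, either way round below 0.09 rad and x of tile_top in the frame of tile_bottom between -0.0035 and 0.0035 m and y of tile_top in the frame of tile_bottom between -0.0035 and 0.0035 m and x of tile_top in the frame of tile_middle between -0.0035 and 0.0035 m and y of tile_top in the frame of tile_middle between -0.0035 and 0.0035 m and angle between the x axis of tile_top and the x axis of tile_middle, either way round below 0.09 rad and z of tile_middle in the frame of tile_bottom between 0.007 and 0.013 m and z of tile_top in the frame of tile_middle between 0.007 and 0.013 m and distance between stack_middle and view_point below 0.025 m and height (world z) of tile_bottom above 0.12 m and angle between the z axis of tile_middle and the z axis of webcam_head, either way round below 0.16 rad and angle between tile_middle's own z axis and vertical below 1 rad and (angle between the x axis of tile_middle and the x axis of webcam_head, either way round below 0.16 rad or angle between the y axis of tile_middle and the x axis of webcam_head, either way round below 0.16 rad) and contact force between the fingers and tile_bottom above 0.3 N and contact force between the fingers and tile_top above 0.3 N and linear speed of each of tile_bottom, tile_middle, tile_top below 0.02 m/s and angular speed of tile_middle below 0.15 rad/s and distance of each of mug, salt_shaker, plum, spice_jar from where it was at the start of the episode below 0.02 m); the arm keeps its last pose, push and grip.
It fails at once if a bystander was moved by more than 20 mm (distance of any of mug, salt_shaker, plum, spice_jar from where it was at the start of the episode above 0.02 m).
It fails at once if the webcam was knocked (contact force between anything else and webcam above 2 N).
It also fails if it takes over 45 s, if anything falls off the work surface, if the arm or the gripper's body presses on something with over 40 N, if the wrist force passes 120 N, or if a joint passes its speed limit or range.

ROBOT

A 6-joint arm with a two-finger parallel gripper is mounted at the origin on a cart in front of the work surface, level with it; the furniture and walls round the work are solid. World frame = base frame: x ahead of the robot, y to its left, z up, the work surface at z = 0. Lengths are in m, angles in rad, forces in N, time in s.
With the tool pointing down it reaches from about 0.35 to 0.975 m from the base axis. Payload 4.9 kg.
Tool frame: the origin (TCP) lies between the finger pads; the fingertips stand 17 mm ahead of it and the grasp point (between the pads) lies 2 mm behind it; z points along the fingers, y is the direction in which the jaws open and shut (so a half turn about z gives the same grasp; the last joint's range is limited). The gripper opens to 85 mm and grips with 20 to 120 N. Pads are 22 mm wide; open, the fingers measure 114 mm over their backs; the gripper's body (76 mm by 85 mm) begins 54 mm behind the grasp point. The pads swing forward as they close: fully open they stand 13 mm farther back than shut.
Start: joints at [-1.459, 0.053, 1.613, -0, 1.476, -0.119], TCP at [0.143, -0.608, 0.248] pointing down, gripper open.
Joint ranges: [-3.01, 3.01], [-1.01, 2.22], [0.06, 2.58], [-1.02, 4.17], [0.09, 2.62], [-3.14, 3.14]. Speed limits (rad/s): [2.57, 2.57, 3.14, 3.14, 3.14, 3.14].

INTERFACE

Orientations are given as a unit quaternion [w, x, y, z].
In Python, from plant import state, grab_frame, camera_model, job_done, find_in, silhouettes, landmark_of gives the robot as it stands.
- The arm moves only by the shell command python3 -m crank 'ROWS'. ROWS is JSON, a list of rows, each an object with "angular": the turn, a rotation vector about the tool's x, y, z each as a share of 5 degrees, from -1 to 1, a list of three; "delta_pos": the shift along the tool's x, y, z each as a share of 3 cm, from -1 to 1, a list of three; "gripper": the opening, from 0 (shut) to 1 (fully open). In form: [{"angular": [ax, ay, az], "delta_pos": [tx, ty, tz], "gripper": gripper}, ...]. A call has 1 to 12 rows; each row shifts and turns the commanded pose from where the row before left it, along the tool's axes as they then stand; what a row does not reach is not made up. A row lasts 1/8 s, in which the tool goes at most 62.5 mm and 10.7 degrees, less where a joint would pass 70% of its speed; a pose out of reach is approached as far as the arm can. A call with a number of a shift or a turn outside -1 to 1 is refused whole. A call with a gripper value outside its range is refused whole. The fingers move at their own pace and stop on an object; the grip force is fixed at half the most. Time passes only in rows, so rows that do not move let the fingers close. It gives the time, the measured TCP pose, the force and the opening at its end, in the units of the state.
- state(): the state, without advancing time (a new reading comes with each control period).
- grab_frame(name): name is "side" or "top"; returns the picture (384x512x3 uint8, red, green, blue); there is no depth.
- camera_model(name): a dict with "camera_matrix" (3x3 intrinsics, pixels), "rvec" (rotation vector, rad) and "tvec" (3), from world to camera coordinates, as OpenCV has them. Camera axes: x right, y down, z forward; pixel columns grow to the right and rows downward; lengths in m; the calibration is good to about 2 mm. A picture is of the moment at which its call begins. camera_model takes no time and is no camera call.
- job_done(): hands the job in, once; it reports no verdict.
Trained networks look in the newest picture that a camera, given by its name, has taken for a name from the list of things; names that differ only in an ending like _2 or _b are one class to them, and where a whole thing is asked for, a point or a joint stands for the part that bears it (a point fixed in the world has none). Each returns a list of dicts, best first, with "conf" (0 to 1); they miss things now and then, are a little off and sometimes report something else, mostly with a low value. They report only what shows in the picture. A call takes as long as a camera call.
- find_in(camera, target): "bbox" ([left, top, right, bottom] in pixels, round what is visible of it).
- silhouettes(camera, target): "mask" (384x512 bool, what is visible of it) and "bbox" ([left, top, right, bottom] in pixels, round what is visible of it).
- landmark_of(camera, target): "pixel" ([column, row] in pixels: a listed point, or the origin of a listed thing).
The state is a dict: "time": time; "joint_pos": joint angles; "joint_vel": joint speeds; "joint_efforts": joint torques, N m; "tool_pos": TCP position; "tool_rot": TCP orientation; "contact_force": force on the tool from outside, world axes, zero at the start; "ft_torque": the same for the moment, N m; "gripper_width": opening from 0.0 (shut) to 1.0 (fully open).
Only numpy, scipy, OpenCV 4.12 (cv2) and the standard library are available. Lean on these libraries where they do the work, as an engineer would, in place of code of your own. Each camera call takes 0.05 s, during which the arm holds its last target.

## Working session

There is one attempt and no reset: what is moved stays moved. The work goes in short steps, Python scripts to look and compute and a shell command to move; the robot and the scene stay as the last step left them, time stands still between calls to the robot, and variables do not carry over. Pictures are saved under pics/ and viewed, and the job is handed in when it is done.

```bash
mkdir -p pics; ls; python3 - <<'E'
from plant import *
import cv2
print(state())
for n in("side","top"):
    f=grab_frame(n); cv2.imwrite(f"pics/{n}0.png",cv2.cvtColor(f,cv2.COLOR_RGB2BGR)); print(camera_model(n))
E
```

```text
pics
{'time': 0.0, 'joint_pos': array([-1.45899465e+00,  5.33904147e-02,  1.61428775e+00,  1.98859933e-05,
        1.47596415e+00, -1.18992904e-01]), 'joint_vel': array([ 1.41424501e-03,  2.58180394e-03, -3.18254202e-04,  1.40818179e-03,
        1.65652228e-04, -3.30387858e-06]), 'joint_efforts': array([-8.03621037e-05, -3.93681693e+01, -3.70180535e+01, -2.25263835e-05,
        7.02950754e-03,  1.62859422e-06]), 'tool_pos': array([ 0.1429146 , -0.60784984,  0.2470459 ]), 'tool_rot': array([-1.02478815e-03,  9.93348706e-01,  1.15140341e-01,  1.35821710e-05]), 'contact_force': array([ 0.26689932, -0.85006899,  0.42047507]), 'ft_torque': array([-0.02749656,  0.04336719, -0.00779758]), 'gripper_width': 0.9987809519106429}
{'camera_matrix': array([[463.13281581,   0.        , 249.6553831 ],
       [  0.        , 463.13281581, 187.32148842],
       [  0.        ,   0.        ,   1.        ]]), 'rvec': array([ 0.66994227, -2.49448303,  1.29889135]), 'tvec': array([0.50083255, 0.31170394, 1.00819767])}
{'camera_matrix': array([[453.15537202,   0.        , 259.49020362],
       [  0.        , 453.15537202, 190.75662105],
       [  0.        ,   0.        ,   1.        ]]), 'rvec': array([ 2.08280477, -2.0966019 ,  0.24884174]), 'tvec': array([-0.01005949,  0.62197614,  1.09516506])}
```

View pics/side0.png

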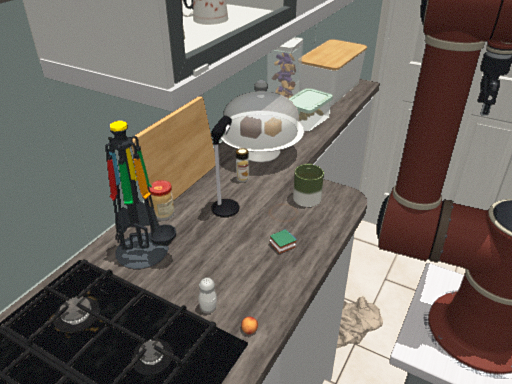

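View pics/top0.png

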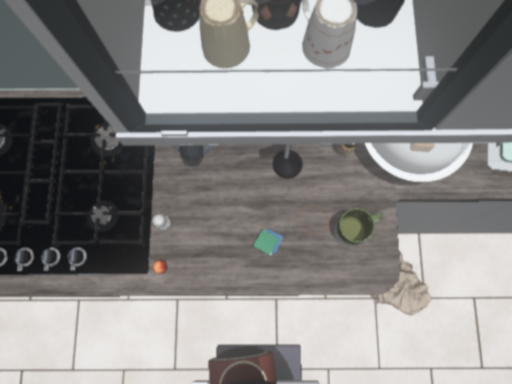

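The side view shows the stack at about (283,241), the webcam foot at (225,208) and the mug at (308,187). In the top view the stack is at (268,241) and the webcam at (288,165). A cupboard overhangs the back of the worktop. Next I'll run the detections and make zoomed crops.

```bash
cat > h.py <<'E'
import numpy as np, cv2
from plant import *
from scipy.spatial.transform import Rotation as R
def P(n):
    c=camera_model(n); return np.array(c["camera_matrix"]),cv2.Rodrigues(np.array(c["rvec"]))[0],np.array(c["tvec"])
def proj(n,X):
    c=camera_model(n); return cv2.projectPoints(np.array(X,float).reshape(-1,3),c["rvec"],c["tvec"],c["camera_matrix"],None)[0].reshape(-1,2)
def ray(n,uv):
    K,Rm,t=P(n); d=Rm.T@np.linalg.solve(K,[uv[0],uv[1],1]); return -Rm.T@t,d/np.linalg.norm(d)
def onz(n,uv,z):
    o,d=ray(n,uv); return o+d*(z-o[2])/d[2]
def tri(a,b):
    o1,d1=ray("side",a);o2,d2=ray("top",b)
    A=np.stack([d1,-d2],1); s=np.linalg.lstsq(A,o2-o1,rcond=None)[0]
    p,q=o1+s[0]*d1,o2+s[1]*d2; return (p+q)/2,np.linalg.norm(p-q)
def tool():
    s=state(); q=s["tool_rot"]; return np.array(s["tool_pos"]),R.from_quat([q[1],q[2],q[3],q[0]]).as_matrix(),s
def crop(n,box,f,name,im=None):
    im=grab_frame(n) if im is None else im
    l,t,r,b=box; c=cv2.resize(im[t:b,l:r],None,fx=f,fy=f,interpolation=cv2.INTER_CUBIC); cv2.imwrite("pics/"+name,cv2.cvtColor(c,cv2.COLOR_RGB2BGR))
E
python3 - <<'E'
from h import *
for n in ("side","top"):
    print(n,"cam at",ray(n,(0,0))[0])
    for t in ["tile_bottom","tile_middle","tile_top","stack_middle","webcam","webcam_head","lens","mug","salt_shaker","plum","spice_jar"]:
        r=landmark_of(n,t)
        print(t,[(np.round(x["pixel"],1),round(x["conf"],2)) for x in r[:2]], [np.round(onz(n,x["pixel"],0),3) for x in r[:1]])
crop("side",(258,220,308,260),14,"sc.png",)
crop("top",(248,222,290,260),14,"tc.png")
E
```

```text
side cam at [0.09794678 0.80956937 0.83633665]
tile_bottom [(array([281.8, 243.3]), 0.47), (array([210. , 304.4]), 0.18)] [array([ 0.503, -0.039,  0.   ])]
tile_middle [] []
tile_top [(array([285.1, 242.4]), 0.88)] [array([ 0.497, -0.046,  0.   ])]
stack_middle [] []
webcam [(array([226.1, 207. ]), 0.84)] [array([ 0.72, -0.1 ,  0.  ])]
webcam_head [(array([225.1, 124.6]), 0.59)] [array([ 1.013, -0.548,  0.   ])]
lens [(array([225.6, 131.4]), 0.87), (array([211.4, 305.3]), 0.44)] [array([ 0.98 , -0.501,  0.   ])]
mug [(array([307. , 196.4]), 0.68)] [array([ 0.533, -0.268,  0.   ])]
salt_shaker [(array([209. , 306.3]), 0.77)] [array([0.55 , 0.238, 0.   ])]
plum [(array([251.9, 331.7]), 0.55)] [array([0.428, 0.25 , 0.   ])]
spice_jar [(array([244.5, 178.9]), 0.65)] [array([ 0.75 , -0.256,  0.   ])]
top cam at [ 0.340135   -0.02017608  1.21253582]
tile_bottom [] []
tile_middle [(array([268.2, 244.5]), 0.64)] [array([ 0.492, -0.036,  0.   ])]
tile_top [] []
stack_middle [(array([270.6, 241.5]), 0.51)] [array([ 0.5  , -0.043,  0.   ])]
webcam [(array([287.7, 162. ]), 0.62), (array([268. , 241.5]), 0.44)] [array([ 0.723, -0.093,  0.   ])]
webcam_head [(array([346.3, 150.4]), 0.68)] [array([ 0.756, -0.259,  0.   ])]
lens [] []
mug [(array([357.4, 226.6]), 0.56)] [array([ 0.539, -0.278,  0.   ])]
salt_shaker [(array([162.8, 224.3]), 0.8), (array([265.2, 241. ]), 0.29)] [array([0.549, 0.249, 0.   ])]
plum [(array([160.3, 269. ]), 0.63)] [array([0.429, 0.25 , 0.   ])]
spice_jar [(array([343. , 149.2]), 0.57), (array([263.5, 243.8]), 0.27)] [array([ 0.76, -0.25,  0.  ])]
```

View pics/sc.png

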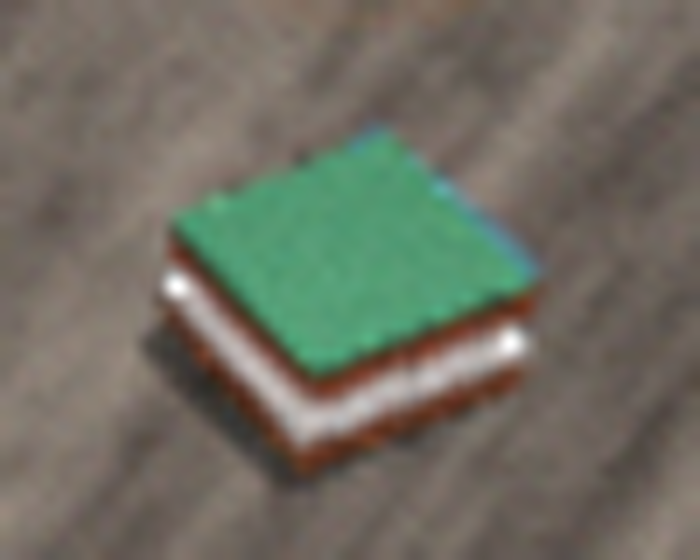

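View pics/tc.png

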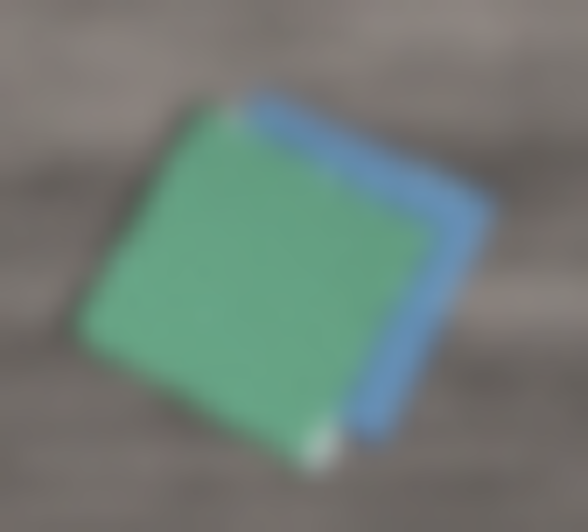

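```bash
python3 - <<'E'
from h import *
def show(name,cam,pts,off,z,shift=0):
    W=np.array([onz(cam,np.array(p)/14+off-0.5+0.5/14,z)[:2] for p in pts])
    print(name,np.round(W*1000,1).tolist(), "ctr",np.round(W.mean(0)*1000,1))
    for i in range(len(W)-1):
        d=W[i+1]-W[i]; print("  edge len %.1f ang %.1f mod90 %.1f"%(np.linalg.norm(d)*1e3,np.degrees(np.arctan2(d[1],d[0])),np.degrees(np.arctan2(d[1],d[0]))%90))
t=np.array([248,222]);s=np.array([258,220])
show("green top","top",[(205,105),(435,230),(312,470),(78,325),(205,105)],t,.03)
show("blue top","top",[(255,90),(492,203),(380,448)],t,.02)
show("green side","side",[(172,220),(318,375),(540,280),(385,130),(172,220)],s,.03)
show("white side","side",[(168,280),(305,440),(525,345)],s,.01)
S=cv2.cvtColor(grab_frame("top"),cv2.COLOR_RGB2BGR)
crop("side",(195,105,250,220),5,"cam_s.png"); crop("top",(255,135,325,190),10,"cam_t.png")
E
```

```text
green top [[529.4, -20.4], [505.5, -63.3], [460.9, -39.8], [488.1, 3.6], [529.4, -20.4]] ctr [502.6 -28. ]
  edge len 49.1 ang -119.1 mod90 60.9
  edge len 50.4 ang 152.2 mod90 62.2
  edge len 51.2 ang 57.9 mod90 57.9
  edge len 47.7 ang -30.2 mod90 59.8
blue top [[533.8, -29.9], [511.9, -74.5], [466.0, -52.7]] ctr [503.9 -52.4]
  edge len 49.6 ang -116.1 mod90 63.9
  edge len 50.9 ang 154.6 mod90 64.6
green side [[530.2, -20.8], [486.4, 4.1], [462.4, -39.9], [507.1, -64.4], [530.2, -20.8]] ctr [503.3 -28.4]
  edge len 50.5 ang 150.4 mod90 60.4
  edge len 50.1 ang -118.6 mod90 61.4
  edge len 51.0 ang -28.7 mod90 61.3
  edge len 49.3 ang 62.1 mod90 62.1
white side [[533.3, -25.6], [489.9, 1.2], [465.8, -42.8]] ctr [496.3 -22.4]
  edge len 51.0 ang 148.3 mod90 58.3
  edge len 50.2 ang -118.6 mod90 61.4
```

View pics/cam_s.png

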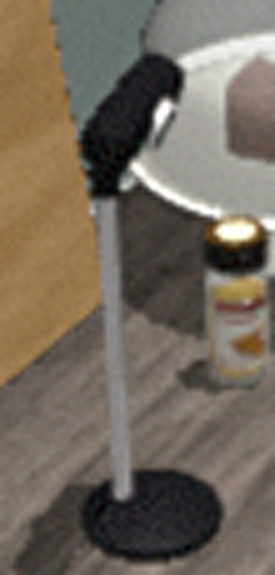

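View pics/cam_t.png

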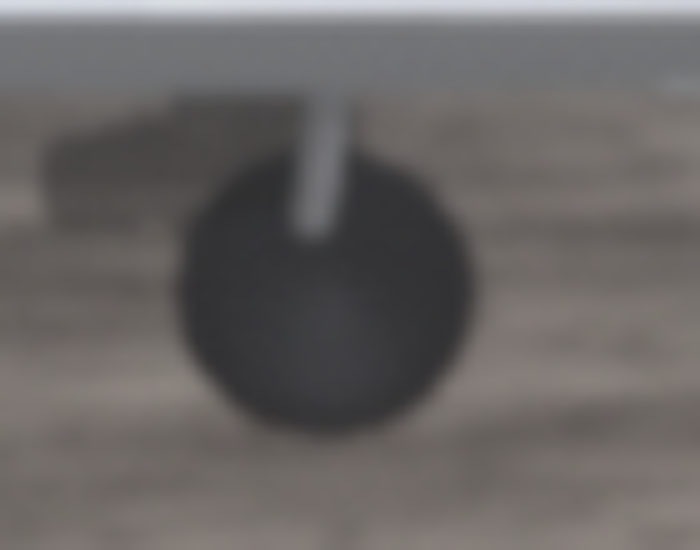

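The stack is turned about 61° mod 90, with its overall centre near (0.500,-0.035). Blue is shifted from green and white towards -y. The webcam pole stands behind the foot's centre, which gives a rough heading. I'll fit that heading from the head's silhouette.

```bash
cat > fit.py <<'E'
from h import *
im=grab_frame("side"); 
g=im.max(2).astype(int)
r=silhouettes("side","webcam_head"); print([(x["conf"],x["bbox"],x["mask"].sum()) for x in r])
dark=np.zeros(g.shape,bool); dark[108:147,205:240]=(g<75)[108:147,205:240]
n,lab,st,_=cv2.connectedComponentsWithStats(dark.astype(np.uint8)); k=1+np.argmax(st[1:,4]); M=lab==k
print("dark",st[k])
cv2.imwrite("pics/mask.png",cv2.resize((M[100:150,200:250]*255).astype(np.uint8),None,fx=8,fy=8,interpolation=0))
ys,xs=np.nonzero(M)
import itertools
from scipy.optimize import minimize
def headR(yaw): return R.from_euler("z",yaw).as_matrix()@R.from_euler("y",-np.radians(20)).as_matrix()
# -x tilts down: x axis must rise -> rot about y by -20
def corners(p,yaw):
    Rm=headR(yaw); pts=[]
    # rounded bar: ends rounded in yz-plane
    for sx in(-1,1):
        for sy in (-1,1):
            for a in np.linspace(0,2*np.pi,24):
                pts.append([sx*.013,sy*(.046-.016)+.016*np.cos(a),.016*np.sin(a)]); 
    return p+np.array(pts)@Rm.T
def mask(p,yaw):
    u=proj("side",corners(p,yaw)); h=cv2.convexHull(((u-[195,100])*8).astype(np.float32)).astype(np.int32)
    m=np.zeros((400,400),np.uint8); cv2.fillConvexPoly(m,h,1); return m>0
T=cv2.resize(M[100:150,195:245].astype(np.uint8),None,fx=8,fy=8,interpolation=0)>0
# allow silver lens pixels: fill convex hull of the target
c,_=cv2.findContours(T.astype(np.uint8),0,1); H=np.zeros((400,400),np.uint8); cv2.fillConvexPoly(H,cv2.convexHull(np.vstack(c)),1); H=H>0
for yawd in range(-40,41,5):
    yaw=np.radians(yawd)
    def f(q):
        m=mask(np.array([.72+q[0]*.01,-.097+q[1]*.01,.27]),yaw); return 1-(m&H).sum()/(m|H).sum()
    o=minimize(f,[0,0],method="Nelder-Mead",options=dict(initial_simplex=[[0,0],[1,0],[0,1]]))
    p=np.array([.72+o.x[0]*.01,-.097+o.x[1]*.01,.27]); L=p+headR(yaw)@[-.02,0,0]
    print(yawd,round(1-o.fun,3),np.round(p,3),"lens px",np.round(proj("side",L),1))
E
python3 fit.py; python3 - <<'E'
from h import *
# foot centre top surface z~0.01
print(onz("top",(287.2,163.5),.008),onz("side",(195+153/5-.5,105+513/5-.5),.008))
print("pole base",onz("top",(255+31.5-.5,135+23-.5),.01), onz("side",(195+123/5-.5,105+495/5-.5),.01))
E
```

```text
[(0.64, [211.6, 113.3, 233.0, 142.4], np.int64(334))]
dark [211 115  21  32 338]
-40 0.428 [ 0.694 -0.072  0.27 ] lens px [[227.1 138.2]]
-35 0.439 [ 0.697 -0.075  0.27 ] lens px [[227.4 137.2]]
-30 0.454 [ 0.699 -0.075  0.27 ] lens px [[227.1 136.9]]
-25 0.47 [ 0.702 -0.074  0.27 ] lens px [[226.5 136.7]]
-20 0.493 [ 0.701 -0.074  0.27 ] lens px [[227.5 136.6]]
-15 0.518 [ 0.702 -0.075  0.27 ] lens px [[227.8 136.1]]
-10 0.542 [ 0.703 -0.077  0.27 ] lens px [[228.4 135.3]]
-5 0.564 [ 0.703 -0.075  0.27 ] lens px [[228.2 135.5]]
0 0.586 [ 0.706 -0.078  0.27 ] lens px [[228.4 134.5]]
5 0.598 [ 0.709 -0.08   0.27 ] lens px [[228.2 133.6]]
10 0.596 [ 0.712 -0.084  0.27 ] lens px [[228.3 132.4]]
15 0.57 [ 0.699 -0.065  0.27 ] lens px [[228.7 136.4]]
20 0.523 [ 0.698 -0.066  0.27 ] lens px [[229.6 136. ]]
25 0.498 [ 0.695 -0.063  0.27 ] lens px [[229.6 136.5]]
30 0.545 [ 0.693 -0.063  0.27 ] lens px [[230.4 136.3]]
35 0.588 [ 0.694 -0.062  0.27 ] lens px [[230.2 136.2]]
40 0.627 [ 0.695 -0.061  0.27 ] lens px [[229.6 135.9]]
[ 0.71618524 -0.0912589   0.008     ] [ 0.7165839  -0.08954918  0.008     ]
pole base [ 0.73305189 -0.0881599   0.01      ] [ 0.74021323 -0.09340103  0.01      ]
```

View pics/mask.png

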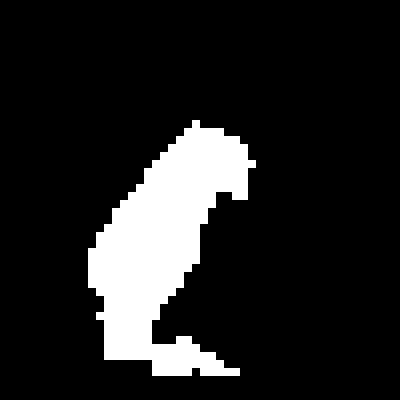

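```bash
cat > fit2.py <<'E'
exec(open("fit.py").read().split("for yawd")[0].replace('print("dark"','0 and print("dark"'))
S=r[0]["mask"].copy()
M2=M.copy(); M2[137:]=False
S2=S.copy()
def up(A):
    T=cv2.resize(A[100:150,195:245].astype(np.uint8),None,fx=8,fy=8,interpolation=0)
    c,_=cv2.findContours(T,0,1); H=np.zeros((400,400),np.uint8); cv2.fillConvexPoly(H,cv2.convexHull(np.vstack(c)),1); return H>0
for nm,A in(("dark",M2),("net",S2)):
    H=up(A); out=[]
    for yawd in range(-30,31,3):
        yaw=np.radians(yawd)
        def f(q):
            q=np.clip(q,-.8,.8)
            m=mask(np.array([.7164+q[0]*.01,-.0904+q[1]*.01,.27+q[2]*.005]),yaw); return 1-(m&H).sum()/(m|H).sum()
        o=minimize(f,[0,0,0],method="Nelder-Mead",options=dict(initial_simplex=[[0,0,0],[.5,0,0],[0,.5,0],[0,0,.5]]))
        q=np.clip(o.x,-.8,.8); p=np.array([.7164+q[0]*.01,-.0904+q[1]*.01,.27+q[2]*.005]); 
        print(nm,yawd,round(1-f([0,0,0]),3),round(1-o.fun,3),np.round(p,3),"lens",np.round(proj("side",p+headR(yaw)@[-.017,0,0]),1))
# overlay
big=cv2.resize(im[100:150,195:245],None,fx=12,fy=12,interpolation=cv2.INTER_CUBIC).copy()
for yawd,col in((-10,(255,0,0)),(5,(0,255,0)),(20,(255,255,0))):
    p=np.array([.7164,-.0904,.27]); yaw=np.radians(yawd)
    u=(proj("side",corners(p,yaw))-[195,100]+.5)*12
    cv2.polylines(big,[cv2.convexHull(u.astype(np.int32))],True,col,1)
    a=np.linspace(0,6.28,30); 
    u=(proj("side",p+np.stack([-.02+0*a,.012*np.cos(a),.012*np.sin(a)],1)@headR(yaw).T)-[195,100]+.5)*12
    cv2.polylines(big,[u.astype(np.int32)],True,col,1)
cv2.imwrite("pics/ov.png",big[:,:,::-1])
E
python3 fit2.py
```

```text
[(0.69, [213.5, 115.4, 232.6, 142.8], np.int64(358))]
dark -30 0.498 0.502 [ 0.717 -0.091  0.271] lens [[224.1 131.4]]
dark -27 0.511 0.517 [ 0.714 -0.092  0.273] lens [[225.5 131.1]]
dark -24 0.527 0.534 [ 0.718 -0.094  0.271] lens [[225.1 130.9]]
dark -21 0.542 0.549 [ 0.721 -0.09   0.269] lens [[223.7 131.6]]
dark -18 0.561 0.57 [ 0.717 -0.092  0.272] lens [[225.5 130.9]]
dark -15 0.582 0.59 [ 0.718 -0.091  0.271] lens [[225.3 131.1]]
dark -12 0.605 0.62 [ 0.724 -0.098  0.266] lens [[225.2 130.9]]
dark -9 0.63 0.646 [ 0.723 -0.098  0.266] lens [[225.6 130.9]]
dark -6 0.659 0.673 [ 0.72  -0.098  0.268] lens [[226.7 130.5]]
dark -3 0.691 0.707 [ 0.722 -0.098  0.267] lens [[226.4 130.5]]
dark 0 0.725 0.74 [ 0.719 -0.096  0.269] lens [[226.9 130.3]]
dark 3 0.761 0.785 [ 0.721 -0.098  0.267] lens [[227.  130.2]]
dark 6 0.807 0.824 [ 0.716 -0.091  0.271] lens [[227.2 130.1]]
dark 9 0.849 0.873 [ 0.716 -0.092  0.272] lens [[227.6 129.9]]
dark 12 0.886 0.913 [ 0.716 -0.092  0.271] lens [[227.6 129.7]]
dark 15 0.853 0.884 [ 0.716 -0.092  0.272] lens [[227.7 129.3]]
dark 18 0.782 0.819 [ 0.
[... 1005 characters left out ...]
  o=minimize(f,[0,0,0],method="Nelder-Mead",options=dict(initial_simplex=[[0,0,0],[.5,0,0],[0,.5,0],[0,0,.5]]))
    res = _minimize_neldermead(fun, x0, args, callback, bounds=bounds,
                               **options)
    fxr = func(xr)
    fx = function(np.copy(x), *(wrapper_args + args))
  File "fit2.py", line 14, in f
    m=mask(np.array([.7164+q[0]*.01,-.0904+q[1]*.01,.27+q[2]*.005]),yaw); return 1-(m&H).sum()/(m|H).sum()
  File "<string>", line 23, in mask
  File "h.py", line 7, in proj
    c=camera_model(n); return cv2.projectPoints(np.array(X,float).reshape(-1,3),c["rvec"],c["tvec"],c["camera_matrix"],None)[0].reshape(-1,2)
ValueError: time passes only in moves, steps and waits
```

```bash
python3 - <<'E'
s=open("h.py").read().replace("def P(n):","import functools\n_cm=camera_model\ncamera_model=functools.lru_cache(None)(lambda n:_cm(n))\ndef P(n):")
open("h.py","w").write(s)
f=open("fit2.py").read()
f=f.replace('(("dark",M2),("net",S2))','(("dark",M2),)').replace("range(-30,31,3)","np.arange(9,17,1)").replace("((-10,(255,0,0)),(5,(0,255,0)),(20,(255,255,0)))","((7,(255,0,0)),(12.5,(0,255,0)),(18,(255,255,0)))")
open("fit2.py","w").write(f)
E
python3 fit2.py; python3 -c "
from plant import state; print(state()['time'])"
```

```text
[(0.76, [214.5, 115.9, 233.5, 141.1], np.int64(326)), (0.52, [271.6, 233.5, 295.0, 248.5], np.int64(309))]
dark 9 0.843 0.877 [ 0.72  -0.097  0.269] lens [[227.5 129.7]]
dark 10 0.855 0.889 [ 0.716 -0.092  0.272] lens [[227.4 129.8]]
dark 11 0.876 0.91 [ 0.717 -0.093  0.271] lens [[227.5 129.7]]
dark 12 0.887 0.923 [ 0.716 -0.092  0.272] lens [[227.6 129.6]]
dark 13 0.882 0.924 [ 0.716 -0.093  0.272] lens [[227.7 129.5]]
dark 14 0.872 0.911 [ 0.716 -0.093  0.271] lens [[227.7 129.5]]
dark 15 0.86 0.893 [ 0.716 -0.092  0.272] lens [[227.7 129.3]]
dark 16 0.834 0.873 [ 0.716 -0.092  0.272] lens [[227.7 129.2]]
1.75
```

View pics/ov.png

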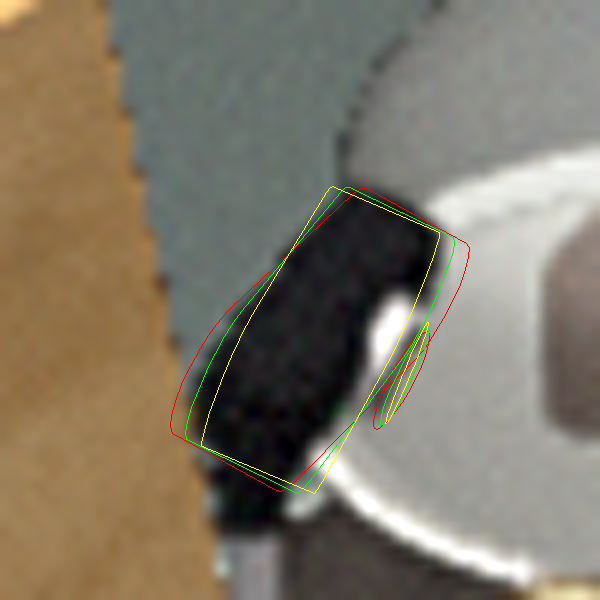

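```bash
cat > fit3.py <<'E'
from h import *
from scipy.optimize import minimize
im=cv2.imread("pics/side0.png")[:,:,::-1]
def headR(yaw): return R.from_euler("z",yaw).as_matrix()@R.from_euler("y",-np.radians(20)).as_matrix()
big=cv2.resize(im[100:150,195:245],None,fx=8,fy=8,interpolation=cv2.INTER_CUBIC)
g=big.max(2).astype(float)
dark=(g<70); dark[290:]=False; dark[:,:90]=False; dark[:,310:]=False
n,lab,st,_=cv2.connectedComponentsWithStats(dark.astype(np.uint8)); T=lab==1+np.argmax(st[1:,4])
valid=np.ones_like(T); valid[270:]=False
# lens silver: don't care zone
valid[190:300,205:290]=False
a=np.linspace(0,2*np.pi,24,endpoint=False); c,s=np.cos(a),np.sin(a)
def sph(r,cs): 
    v=np.random.default_rng(0).normal(size=(300,3)); v/=np.linalg.norm(v,axis=1)[:,None]; return np.vstack([v*r+q for q in cs])
def box(hx,hy,hz): return np.array([[i*hx,j*hy,k*hz] for i in(-1,1) for j in(-1,1) for k in(-1,1)])
shapes={"box":box(.015,.046,.016),
"yzround":np.array([[i*.015,j*.030+.016*C,.016*S] for i in(-1,1) for j in(-1,1) for C,S in zip(c,s)]),
"capsule":sph(.0155,[[0,.0305,0],[0,-.0305,0]]),
"xyround":np.array([[.015*C,j*.031+.015*S,k*.016] for k in(-1,1) for j in(-1,1) for C,S in zip(c,s)]),
"r6":sph(.006,box(.009,.040,.010)),
"cyl":np.array([[.015*C,j*.046,.016*S] for j in(-1,1) for C,S in zip(c,s)])}
def mask(X,p,yaw):
    u=proj("side",p+X@headR(yaw).T); h=cv2.convexHull(((u-[195,100]+.5)*8).astype(np.float32)).astype(np.int32)
    m=np.zeros((400,400),np.uint8); cv2.fillConvexPoly(m,h,1); return m>0
Rm=P("side")[1]
for nm,X in shapes.items():
    res=[]
    for yd in range(0,30,2):
        def f(q): 
            p=np.array([.7164,-.0904,.27])+Rm.T@np.array([q[0],q[1],0])*.004
            m=mask(X,p,np.radians(yd))&valid; return 1-(m&T).sum()/(m|(T&valid)).sum()
        o=minimize(f,[0,0],method="Nelder-Mead",options=dict(initial_simplex=[[0,0],[1,0],[0,1]]))
        res.append((round(1-o.fun,3),yd,np.round(o.x*4,1).tolist()))
    print(nm,sorted(res,reverse=True)[:4])
E
python3 fit3.py
```

```text
box [(np.float64(0.901), 14, [-1.9, 4.6]), (np.float64(0.899), 16, [-2.2, 4.3]), (np.float64(0.878), 18, [-2.6, 3.8]), (np.float64(0.874), 12, [-1.8, 5.2])]
yzround [(np.float64(0.874), 14, [1.1, 0.0]), (np.float64(0.868), 16, [0.2, -0.7]), (np.float64(0.867), 12, [1.6, 0.4]), (np.float64(0.858), 18, [-0.1, -1.7])]
capsule [(np.float64(0.951), 14, [-0.0, -3.3]), (np.float64(0.951), 12, [-0.2, -3.0]), (np.float64(0.922), 16, [0.4, -3.8]), (np.float64(0.921), 10, [-0.7, -3.1])]
xyround [(np.float64(0.925), 12, [-1.7, 4.2]), (np.float64(0.924), 14, [-1.9, 3.8]), (np.float64(0.909), 16, [-1.7, 3.4]), (np.float64(0.898), 10, [-2.1, 4.3])]
r6 [(np.float64(0.929), 14, [-1.5, 1.9]), (np.float64(0.922), 16, [-2.0, 1.6]), (np.float64(0.907), 12, [-1.7, 2.3]), (np.float64(0.884), 18, [-1.6, 0.6])]
cyl [(np.float64(0.95), 14, [-3.7, 1.9]), (np.float64(0.935), 16, [-3.1, 1.6]), (np.float64(0.933), 12, [-4.5, 2.0]), (np.float64(0.895), 18, [-2.3, 1.4])]
```

The heading fits agree at 12–14°, and the pole suggests slightly less, so I take 12.5°. That puts the view point at about (0.496,-0.140,0.188). The stack extents are about 61 mm both ways, centred at (0.498,-0.036). Now I'll move over it.

```bash
python3 -m crank '[{"angular":[0,0,0],"delta_pos":[0.5,-0.5,0],"gripper":1},{"angular":[0,0,0],"delta_pos":[1,-1,0],"gripper":1},{"angular":[0,0,0],"delta_pos":[1,-1,0],"gripper":1},{"angular":[0,0,0],"delta_pos":[1,-1,0],"gripper":1},{"angular":[0,0,0],"delta_pos":[1,-1,0],"gripper":1},{"angular":[0,0,0],"delta_pos":[1,-1,0],"gripper":1},{"angular":[0,0,0],"delta_pos":[1,-1,0],"gripper":1},{"angular":[0,0,0],"delta_pos":[1,-1,0],"gripper":1},{"angular":[0,0,0],"delta_pos":[1,-1,0],"gripper":1},{"angular":[0,0,0],"delta_pos":[1,-1,0],"gripper":1},{"angular":[0,0,0],"delta_pos":[1,-1,0],"gripper":1},{"angular":[0,0,0],"delta_pos":[1,-1,0],"gripper":1}]'
python3 -c "
from h import *
p,T,s=tool(); print(p,T.T.round(3),np.degrees(np.arctan2(T[1,0],T[0,0])))"
```

```text
time: 3.25
tool_pos: [0.4002, -0.1914, 0.2483]
tool_rot: [0.0, 0.993, 0.115, 0.0]
contact_force: [0.5, 0.6, -0.7]
gripper_width: 1.003
[ 0.40016174 -0.19136674  0.24830444] [[ 0.973  0.229  0.001]
 [ 0.229 -0.973  0.   ]
 [ 0.001 -0.    -1.   ]] 13.254323921187332
```

```bash
python3 -m crank '[{"angular":[0,0,0],"delta_pos":[1,-1,0],"gripper":1},{"angular":[0,0,0],"delta_pos":[1,-1,0],"gripper":1},{"angular":[0,0,0],"delta_pos":[1,-1,0],"gripper":1},{"angular":[0,0,0],"delta_pos":[0.9,-0.9,0],"gripper":1},{"angular":[0,0,-1],"delta_pos":[0,0,1],"gripper":1},{"angular":[0,0,-1],"delta_pos":[0,0,1],"gripper":1},{"angular":[0,0,-1],"delta_pos":[0,0,1],"gripper":1},{"angular":[0,0,-1],"delta_pos":[0,0,1],"gripper":1},{"angular":[0,0,-1],"delta_pos":[0,0,1],"gripper":1},{"angular":[0,0,-1],"delta_pos":[0,0,0],"gripper":1},{"angular":[0,0,-1],"delta_pos":[0,0,0],"gripper":1},{"angular":[0,0,-1],"delta_pos":[0,0,0],"gripper":1}]'
python3 -m crank '[{"angular":[0,0,-1],"delta_pos":[0,0,0],"gripper":1},{"angular":[0,0,-0.66],"delta_pos":[0,0,0],"gripper":1},{"angular":[0,0,0],"delta_pos":[0,0,0],"gripper":1}]'
python3 -c "
from h import *
p,T,s=tool(); print(p,T.T.round(3),np.degrees(np.arctan2(T[1,0],T[0,0])))
d=np.array([.498,-.036,.06])-p; print(T.T@d/.03)
crop('side',(230,190,340,280),7,'s1.png');crop('top',(220,190,320,270),7,'t1.png')"
```

```text
time: 4.75
tool_pos: [0.4864, -0.0521, 0.0982]
tool_rot: [-0.0, 0.893, 0.449, -0.0]
contact_force: [-0.5, -0.5, 0.4]
gripper_width: 0.999
time: 5.12
tool_pos: [0.4865, -0.0522, 0.0984]
tool_rot: [-0.0, 0.859, 0.511, 0.0]
contact_force: [0.2, 0.4, 0.4]
gripper_width: 0.999
[ 0.48654469 -0.0522047   0.09838385] [[ 0.477  0.879  0.   ]
 [ 0.879 -0.477 -0.   ]
 [ 0.     0.    -1.   ]] 61.51934640668942
[0.65659638 0.07811882 1.27959928]
```

View pics/s1.png

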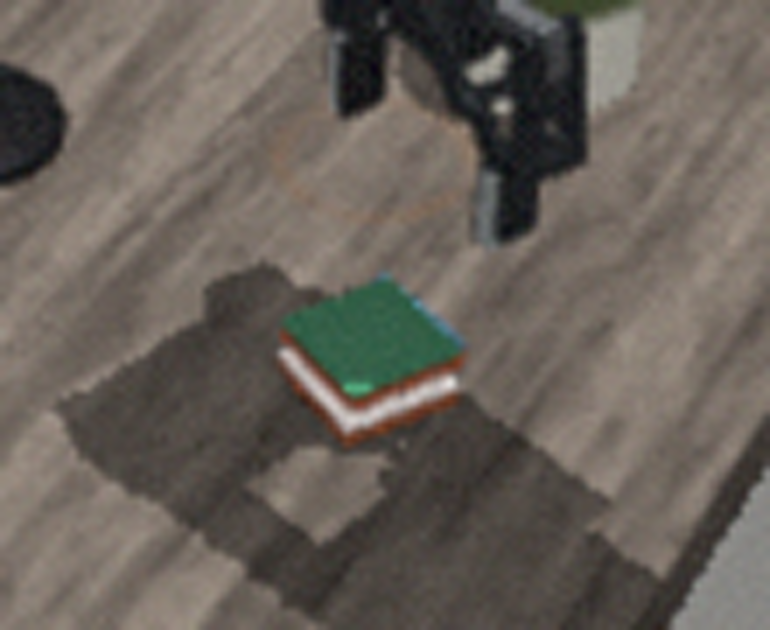

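View pics/t1.png

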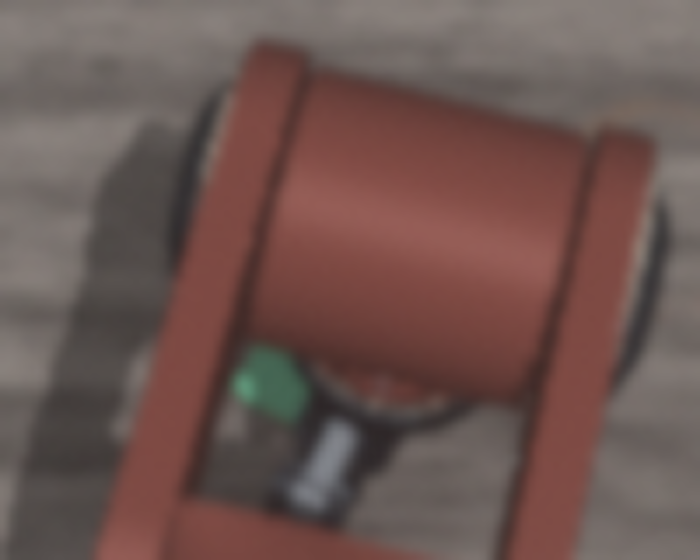

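```bash
python3 - <<'E'
from h import *
p,T,s=tool()
for h in (0,.004,.010,.017):
  for sg in(-1,1):
    for w in (.0425,.057):
      for x in (-.011,.011):
        q=p+T@np.array([x,sg*w,h]); print(h,sg,w,x,((proj("side",q)[0]-[230,190]+.5)*7).round(0))
E
```

```text
0 -1 0.0425 -0.011 [524. 220.]
0 -1 0.0425 0.011 [474. 241.]
0 -1 0.057 -0.011 [548. 242.]
0 -1 0.057 0.011 [498. 263.]
0 1 0.0425 -0.011 [389. 100.]
0 1 0.0425 0.011 [341. 118.]
0 1 0.057 -0.011 [367.  80.]
0 1 0.057 0.011 [319.  99.]
0.004 -1 0.0425 -0.011 [523. 229.]
0.004 -1 0.0425 0.011 [473. 249.]
0.004 -1 0.057 -0.011 [547. 251.]
0.004 -1 0.057 0.011 [498. 272.]
0.004 1 0.0425 -0.011 [388. 108.]
0.004 1 0.0425 0.011 [340. 127.]
0.004 1 0.057 -0.011 [367.  89.]
0.004 1 0.057 0.011 [319. 107.]
0.01 -1 0.0425 -0.011 [522. 242.]
0.01 -1 0.0425 0.011 [473. 262.]
0.01 -1 0.057 -0.011 [546. 264.]
0.01 -1 0.057 0.011 [497. 285.]
0.01 1 0.0425 -0.011 [388. 121.]
0.01 1 0.0425 0.011 [340. 139.]
0.01 1 0.057 -0.011 [366. 101.]
0.01 1 0.057 0.011 [318. 120.]
0.017 -1 0.0425 -0.011 [521. 257.]
0.017 -1 0.0425 0.011 [472. 277.]
0.017 -1 0.057 -0.011 [545. 279.]
0.017 -1 0.057 0.011 [496. 300.]
0.017 1 0.0425 -0.011 [387. 135.]
0.017 1 0.0425 0.011 [339. 154.]
0.017 1 0.057 -0.011 [366. 116.]
0.017 1 0.057 0.011 [318. 134.]
```

```bash
python3 -m crank '[{"angular":[0,0,0],"delta_pos":[0.66,0.08,0],"gripper":1},{"angular":[0,0,0],"delta_pos":[0,0,0.9],"gripper":1},{"angular":[0,0,0],"delta_pos":[0,0,0.9],"gripper":1},{"angular":[0,0,0],"delta_pos":[0,0,0.6],"gripper":1},{"angular":[0,0,0],"delta_pos":[0,0,0.3],"gripper":1},{"angular":[0,0,0],"delta_pos":[0,0,0],"gripper":1}]'
python3 -c "
from h import *
p,T,s=tool(); print(p,s['contact_force'])
d=np.array([.498,-.036,.017])-p; print(T.T@d/.03)
crop('side',(230,190,340,280),7,'s2.png')"
```

```text
time: 5.98
tool_pos: [0.4984, -0.0367, 0.017]
tool_rot: [-0.0, 0.859, 0.511, -0.0]
contact_force: [0.3, -0.1, 0.1]
gripper_width: 1.0
[ 0.49838286 -0.03666177  0.01701549] [ 0.34588951 -0.07314117  0.11884859]
[ 0.0133015  -0.02173781  0.00053021]
```

View pics/s2.png

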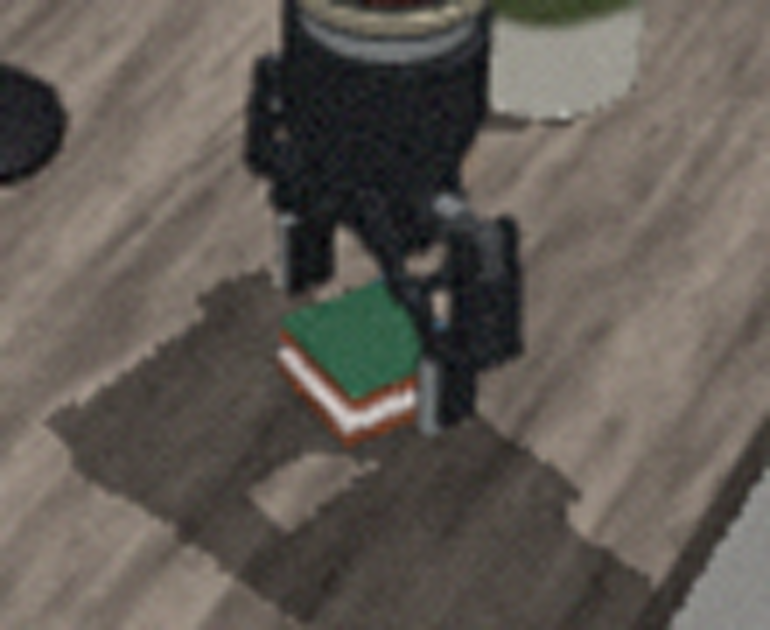

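The jaws straddle the stack, and the pads clear it on both sides. I'll close gently.

```bash
python3 -m crank '[{"angular":[0,0,0],"delta_pos":[0,0,0],"gripper":0.8},{"angular":[0,0,0],"delta_pos":[0,0,0],"gripper":0.7},{"angular":[0,0,0],"delta_pos":[0,0,0],"gripper":0.65},{"angular":[0,0,0],"delta_pos":[0,0,0],"gripper":0.6},{"angular":[0,0,0],"delta_pos":[0,0,0],"gripper":0.57},{"angular":[0,0,0],"delta_pos":[0,0,0],"gripper":0.5},{"angular":[0,0,0],"delta_pos":[0,0,0],"gripper":0.5},{"angular":[0,0,0],"delta_pos":[0,0,0],"gripper":0.5}]'
python3 -c "
from h import *
p,T,s=tool(); print(p,s['contact_force'],s['gripper_width'])
crop('side',(230,190,340,280),7,'s3.png')"
```

```text
time: 7.02
tool_pos: [0.4988, -0.0366, 0.018]
tool_rot: [-0.0, 0.859, 0.512, 0.0]
contact_force: [-2.2, 0.2, 5.7]
gripper_width: 0.574
[ 0.4988148  -0.03663117  0.01804408] [-2.24789436  0.20662634  5.70109856] 0.5742802730965814
```

View pics/s3.png

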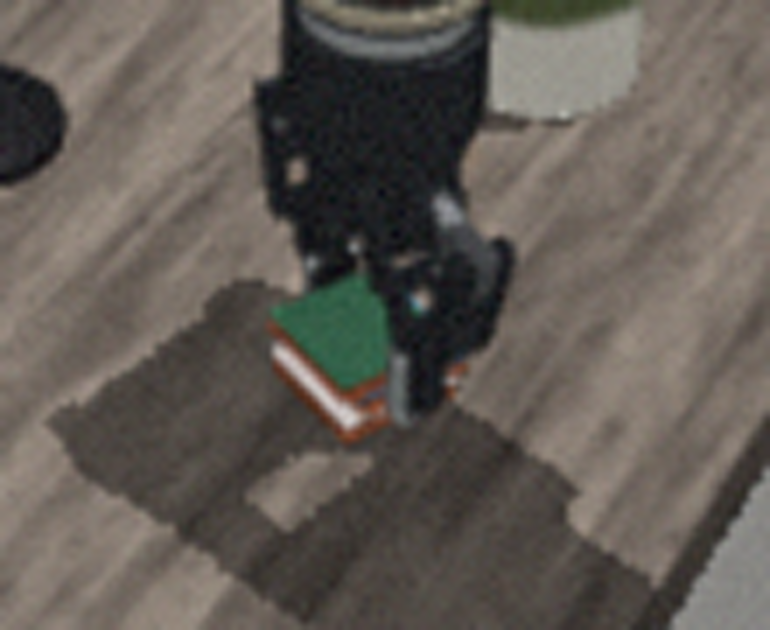

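Width 0.574 × 85 mm is about 49 mm, so it's flush in this direction. Next: open, lift clear, turn 90°.

```bash
python3 -m crank '[{"angular":[0,0,0],"delta_pos":[0,0,0],"gripper":0.7},{"angular":[0,0,0],"delta_pos":[0,0,0],"gripper":1},{"angular":[0,0,0],"delta_pos":[0,0,0],"gripper":1},{"angular":[0,0,0],"delta_pos":[0,0,-0.6],"gripper":1},{"angular":[0,0,0],"delta_pos":[0,0,-1],"gripper":1},{"angular":[0,0,0.5],"delta_pos":[0,0,-0.6],"gripper":1},{"angular":[0,0,1],"delta_pos":[0,0,0],"gripper":1},{"angular":[0,0,1],"delta_pos":[0,0,0],"gripper":1},{"angular":[0,0,1],"delta_pos":[0,0,0],"gripper":1},{"angular":[0,0,1],"delta_pos":[0,0,0],"gripper":1},{"angular":[0,0,1],"delta_pos":[0,0,0],"gripper":1},{"angular":[0,0,1],"delta_pos":[0,0,0],"gripper":1}]'
python3 -m crank '[{"angular":[0,0,1],"delta_pos":[0,0,0],"gripper":1},{"angular":[0,0,1],"delta_pos":[0,0,0],"gripper":1},{"angular":[0,0,1],"delta_pos":[0,0,0],"gripper":1},{"angular":[0,0,1],"delta_pos":[0,0,0],"gripper":1},{"angular":[0,0,1],"delta_pos":[0,0,0],"gripper":1},{"angular":[0,0,1],"delta_pos":[0,0,0],"gripper":1},{"angular":[0,0,1],"delta_pos":[0,0,0],"gripper":1},{"angular":[0,0,1],"delta_pos":[0,0,0],"gripper":1},{"angular":[0,0,1],"delta_pos":[0,0,0],"gripper":1},{"angular":[0,0,1],"delta_pos":[0,0,0],"gripper":1},{"angular":[0,0,1],"delta_pos":[0,0,0],"gripper":1},{"angular":[0,0,0.5],"delta_pos":[0,0,0],"gripper":1}]'
python3 -c "
from h import *
p,T,s=tool(); print(p,np.degrees(np.arctan2(T[1,0],T[0,0])))
crop('side',(255,215,315,265),12,'s4.png')"
```

```text
time: 8.57
tool_pos: [0.4991, -0.0368, 0.0847]
tool_rot: [0.0, 0.968, 0.249, 0.001]
contact_force: [-1.1, -0.1, -0.6]
gripper_width: 0.999
time: 10.07
tool_pos: [0.4991, -0.0368, 0.0847]
tool_rot: [-0.0, 0.969, -0.247, 0.001]
contact_force: [0.4, -0.1, -0.2]
gripper_width: 1.005
[ 0.49910952 -0.03683716  0.08474474] -28.571578653270294
```

View pics/s4.png

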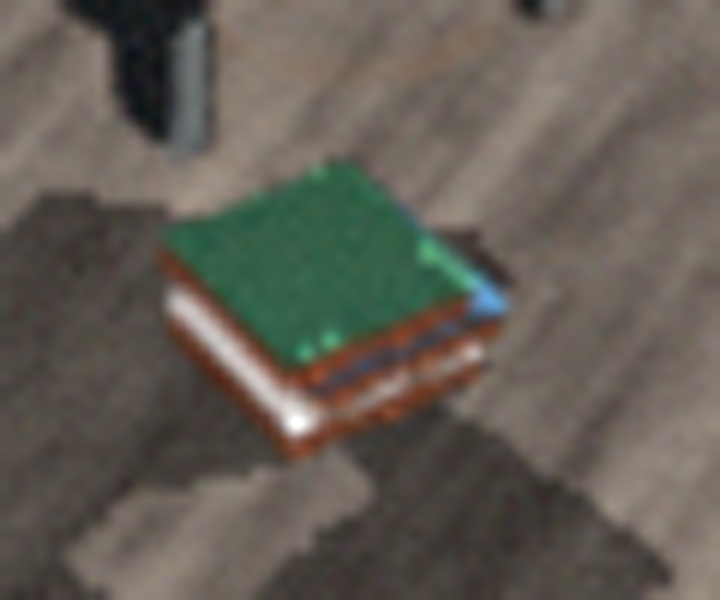

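The stack is still offset in the other direction, as expected, with blue sticking out at the right at about (490,300). I'll descend and squeeze along that axis.

```bash
python3 -m crank '[{"angular":[0,0,0],"delta_pos":[0,0,0.9],"gripper":1},{"angular":[0,0,0],"delta_pos":[0,0,0.8],"gripper":1},{"angular":[0,0,0],"delta_pos":[0,0,0.4],"gripper":1},{"angular":[0,0,0],"delta_pos":[0,0,0.16],"gripper":1},{"angular":[0,0,0],"delta_pos":[0,0,0],"gripper":0.85},{"angular":[0,0,0],"delta_pos":[0,0,0],"gripper":0.75},{"angular":[0,0,0],"delta_pos":[0,0,0],"gripper":0.7},{"angular":[0,0,0],"delta_pos":[0,0,0],"gripper":0.65},{"angular":[0,0,0],"delta_pos":[0,0,0],"gripper":0.6},{"angular":[0,0,0],"delta_pos":[0,0,0],"gripper":0.5},{"angular":[0,0,0],"delta_pos":[0,0,0],"gripper":0.5},{"angular":[0,0,0],"delta_pos":[0,0,0],"gripper":0.5}]'
python3 -c "
from h import *
p,T,s=tool(); print(p,s['contact_force'],s['gripper_width'])
crop('side',(255,215,315,265),12,'s5.png')"
```

```text
time: 11.62
tool_pos: [0.4999, -0.0366, 0.0169]
tool_rot: [-0.0, 0.969, -0.246, 0.001]
contact_force: [0.2, 3.0, 7.0]
gripper_width: 0.577
[ 0.49994194 -0.03660258  0.01686844] [0.23068461 2.99407555 6.97707927] 0.5767160120250451
```

View pics/s5.png

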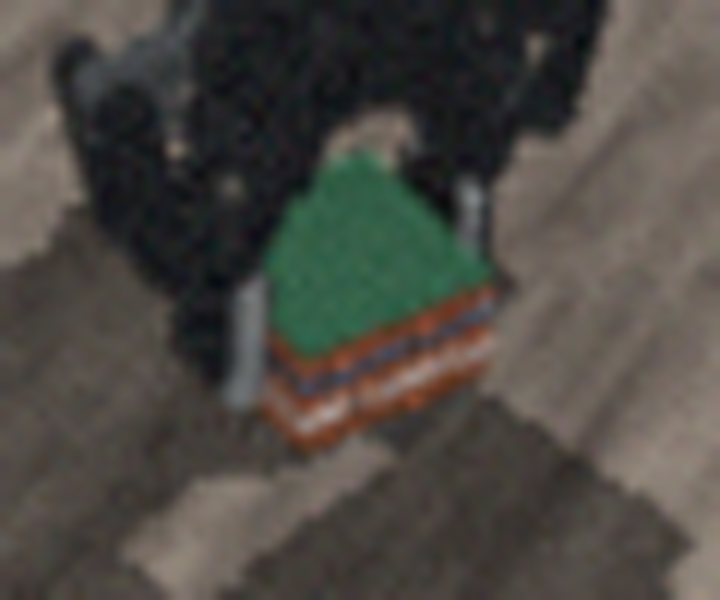

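```bash
cat > ov.py <<'E'
from h import *
import sys
def overlay(imgf,box,f,c,yaw,out,off=12):
    im=cv2.imread(imgf); l,t=box
    th=np.radians(yaw); e=np.array([[np.cos(th),np.sin(th)],[-np.sin(th),np.cos(th)]])
    for z,col in((0,(255,255,255)),(.01,(255,255,255)),(.02,(255,0,0)),(.03,(0,255,0))):
        C=np.array([c+.025*(a*e[0]+b*e[1]) for a,b in((1,1),(1,-1),(-1,-1),(-1,1))])
        u=(proj("side",np.c_[C,np.full(4,z)])-[l,t]+.5)*f
        cv2.polylines(im,[u.astype(np.int32)],True,col,1)
    cv2.imwrite(out,im)
if __name__=="__main__":
    overlay(sys.argv[1],(255,215),12,np.array([float(sys.argv[3]),float(sys.argv[4])]),float(sys.argv[5]),sys.argv[2])
E
python3 ov.py pics/s5.png pics/s5o.png .4999 -.0366 61.4
```

```text
(no output)
```

View pics/s5o.png

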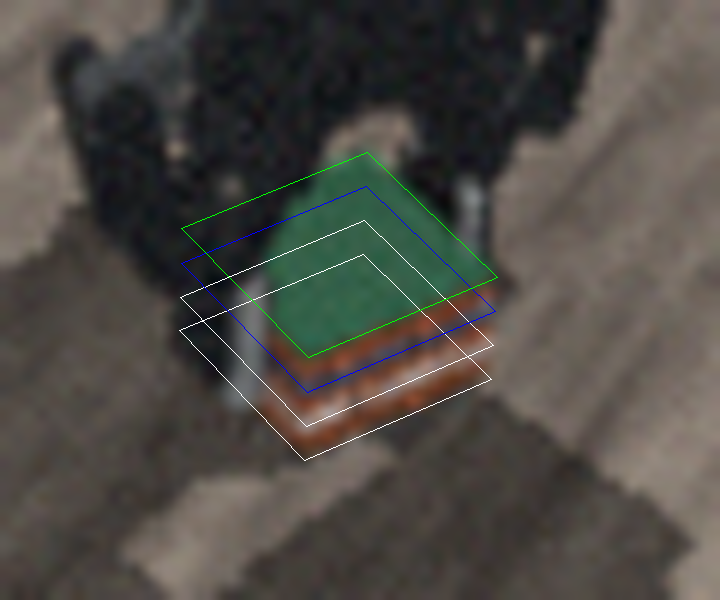

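Green fits the model well, but white looks up to about 1.5 mm in on the right-front face. There is time, so I'll squeeze the first axis once more and grip from there.

```bash
python3 -m crank '[{"angular":[0,0,0],"delta_pos":[0,0,0],"gripper":0.7},{"angular":[0,0,0],"delta_pos":[0,0,0],"gripper":1},{"angular":[0,0,0],"delta_pos":[0,0,0],"gripper":1},{"angular":[0,0,0],"delta_pos":[0,0,-0.6],"gripper":1},{"angular":[0,0,0],"delta_pos":[0,0,-1],"gripper":1},{"angular":[0,0,-0.5],"delta_pos":[0,0,-0.6],"gripper":1},{"angular":[0,0,-1],"delta_pos":[0,0,0],"gripper":1},{"angular":[0,0,-1],"delta_pos":[0,0,0],"gripper":1},{"angular":[0,0,-1],"delta_pos":[0,0,0],"gripper":1},{"angular":[0,0,-1],"delta_pos":[0,0,0],"gripper":1},{"angular":[0,0,-1],"delta_pos":[0,0,0],"gripper":1},{"angular":[0,0,-1],"delta_pos":[0,0,0],"gripper":1}]'
python3 -m crank '[{"angular":[0,0,-1],"delta_pos":[0,0,0],"gripper":1},{"angular":[0,0,-1],"delta_pos":[0,0,0],"gripper":1},{"angular":[0,0,-1],"delta_pos":[0,0,0],"gripper":1},{"angular":[0,0,-1],"delta_pos":[0,0,0],"gripper":1},{"angular":[0,0,-1],"delta_pos":[0,0,0],"gripper":1},{"angular":[0,0,-1],"delta_pos":[0,0,0],"gripper":1},{"angular":[0,0,-1],"delta_pos":[0,0,0],"gripper":1},{"angular":[0,0,-1],"delta_pos":[0,0,0],"gripper":1},{"angular":[0,0,-1],"delta_pos":[0,0,0],"gripper":1},{"angular":[0,0,-1],"delta_pos":[0,0,0],"gripper":1},{"angular":[0,0,-1],"delta_pos":[0,0,0],"gripper":1},{"angular":[0,0,-0.5],"delta_pos":[0,0,0],"gripper":1}]'
python3 -c "
from h import *
p,T,s=tool(); print(p,np.degrees(np.arctan2(T[1,0],T[0,0])))
crop('side',(255,215,315,265),12,'s6.png')"; python3 ov.py pics/s6.png pics/s6o.png .4999 -.0366 61.4
```

```text
time: 13.18
tool_pos: [0.499, -0.0369, 0.0829]
tool_rot: [0.0, 0.999, 0.037, 0.001]
contact_force: [0.2, -0.1, 0.1]
gripper_width: 0.998
time: 14.68
tool_pos: [0.499, -0.0369, 0.0829]
tool_rot: [0.001, 0.859, 0.512, 0.0]
contact_force: [-0.0, -0.3, -0.0]
gripper_width: 0.999
[ 0.49901981 -0.0368648   0.08288415] 61.61938240053409
```

View pics/s6.png

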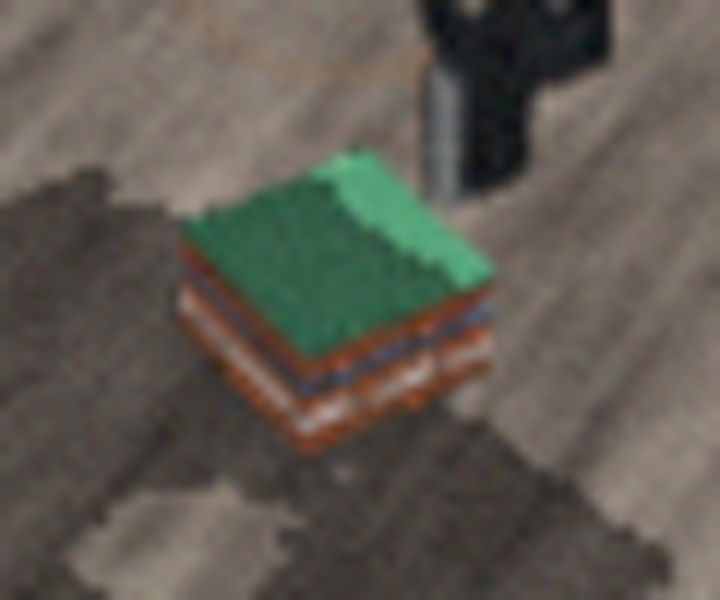

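View pics/s6o.png

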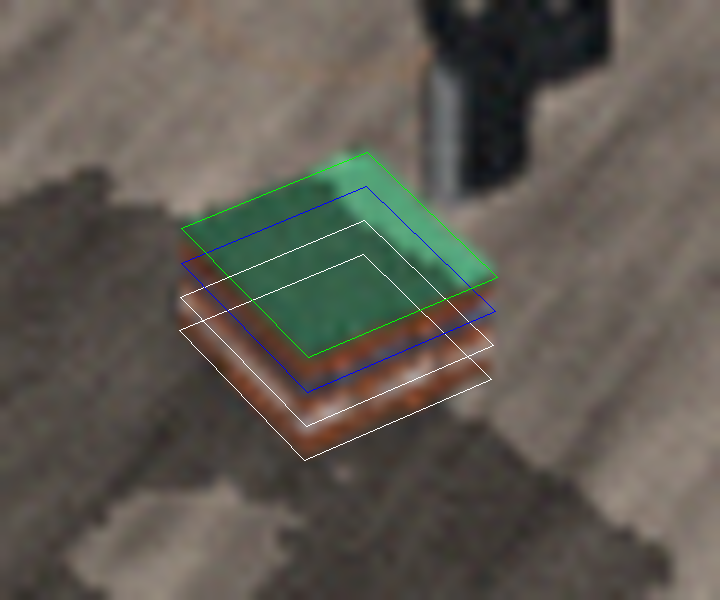

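The stack now looks flush on both visible faces. I'll go down, squeeze again on this axis and hold.

```bash
python3 -m crank '[{"angular":[0,0,0],"delta_pos":[0.03,0,0.9],"gripper":1},{"angular":[0,0,0],"delta_pos":[0,0,0.8],"gripper":1},{"angular":[0,0,0],"delta_pos":[0,0,0.4],"gripper":1},{"angular":[0,0,0],"delta_pos":[0,0,0.1],"gripper":1},{"angular":[0,0,0],"delta_pos":[0,0,0],"gripper":0.8},{"angular":[0,0,0],"delta_pos":[0,0,0],"gripper":0.7},{"angular":[0,0,0],"delta_pos":[0,0,0],"gripper":0.6},{"angular":[0,0,0],"delta_pos":[0,0,0],"gripper":0.5},{"angular":[0,0,0],"delta_pos":[0,0,0],"gripper":0.3},{"angular":[0,0,0],"delta_pos":[0,0,0],"gripper":0},{"angular":[0,0,0],"delta_pos":[0,0,0],"gripper":0},{"angular":[0,0,0],"delta_pos":[0,0,0],"gripper":0}]'
python3 -c "
from h import *
p,T,s=tool(); print(p,s['contact_force'],s['gripper_width'])
crop('side',(255,215,315,265),12,'s7.png')"
```

```text
time: 16.23
tool_pos: [0.4998, -0.0361, 0.0164]
tool_rot: [0.001, 0.859, 0.511, 0.001]
contact_force: [-0.6, 0.2, 6.0]
gripper_width: 0.576
[ 0.4998435  -0.03610071  0.01643799] [-0.64978098  0.19581635  5.98888305] 0.5763969957814107
```

View pics/s7.png

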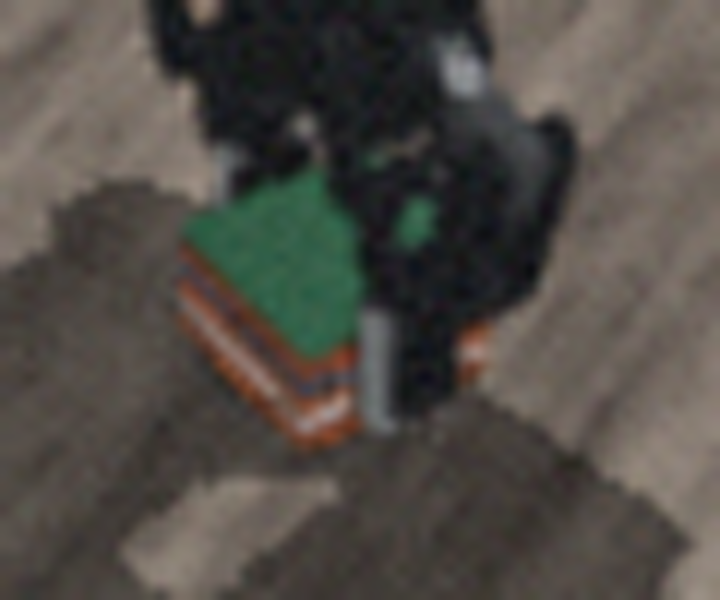

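```bash
python3 -m crank '[{"angular":[0,0,0],"delta_pos":[0,0,-0.2],"gripper":0},{"angular":[0,0,0],"delta_pos":[0,0,-0.5],"gripper":0},{"angular":[0,0,0],"delta_pos":[0,0,-0.6],"gripper":0},{"angular":[0,0,0],"delta_pos":[0,0,-0.6],"gripper":0},{"angular":[0,0,0],"delta_pos":[0,0,-0.3],"gripper":0},{"angular":[0,0,0],"delta_pos":[0,0,0],"gripper":0}]'
python3 -c "
from h import *
p,T,s=tool(); print(p,s['contact_force'],s['gripper_width'])
crop('side',(240,170,320,230),10,'s8.png')"
```

```text
time: 17.02
tool_pos: [0.4998, -0.0361, 0.0828]
tool_rot: [0.001, 0.859, 0.511, 0.001]
contact_force: [0.6, 0.1, -2.3]
gripper_width: 0.574
[ 0.49975976 -0.03608731  0.08278559] [ 0.57881169  0.12291979 -2.28011415] 0.5735170585426491
```

View pics/s8.png

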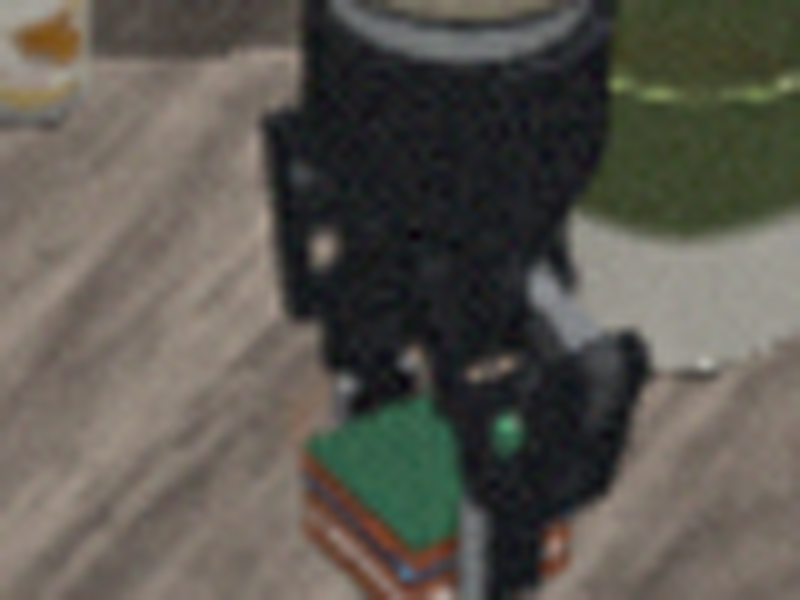

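The lift is holding: the wrist force is about 2 N, close to the stack's weight, and all three tiles are between the pads. Next I'll raise it to 0.19, turn 49° back to the camera heading, then tilt 20°.

```bash
python3 -m crank '[{"angular":[0,0,0.3],"delta_pos":[0,0,-0.4],"gripper":0},{"angular":[0,0,0.8],"delta_pos":[0,0,-0.6],"gripper":0},{"angular":[0,0,0.9],"delta_pos":[0,0,-0.6],"gripper":0},{"angular":[0,0,0.9],"delta_pos":[0,0,-0.6],"gripper":0},{"angular":[0,0,0.9],"delta_pos":[0,0,-0.6],"gripper":0},{"angular":[0,0,0.9],"delta_pos":[0,0,-0.5],"gripper":0},{"angular":[0,0,0.9],"delta_pos":[0,0,-0.3],"gripper":0},{"angular":[0,0,0.9],"delta_pos":[0,0,0],"gripper":0},{"angular":[0,0,0.9],"delta_pos":[0,0,0],"gripper":0},{"angular":[0,0,0.9],"delta_pos":[0,0,0],"gripper":0},{"angular":[0,0,0.9],"delta_pos":[0,0,0],"gripper":0},{"angular":[0,0,0.6],"delta_pos":[0,0,0],"gripper":0}]'
python3 -m crank '[{"angular":[0,0.4,0],"delta_pos":[0,0,0],"gripper":0},{"angular":[0,0.7,0],"delta_pos":[0,0.3,0],"gripper":0},{"angular":[0,0.8,0],"delta_pos":[0,0.6,0],"gripper":0},{"angular":[0,0.8,0],"delta_pos":[0,0.7,0],"gripper":0},{"angular":[0,0.8,0],"delta_pos":[0,0.7,0],"gripper":0},{"angular":[0,0.5,0],"delta_pos":[0,0.6,0],"gripper":0},{"angular":[0,0,0],"delta_pos":[0,0.3,0],"gripper":0},{"angular":[0,0,0],"delta_pos":[0,0,0],"gripper":0}]'
cat > goal.py <<'E'
from h import *
p,T,s=tool(); print("t",s['time'],p.round(4),s['contact_force'].round(2),s['gripper_width'])
psi=np.radians(12.5); HR=R.from_euler("z",psi).as_matrix()@R.from_euler("y",-np.radians(20)).as_matrix()
V=np.array([.7165,-.091,.27])+HR@[-.24,0,0]
G=np.c_[HR[:,0],-HR[:,1],-HR[:,2]]
print("V",V.round(4)); tgt=V-.0014*G[:,2]
print("shift",(T.T@(tgt-p)/.03).round(2),"turn",(np.degrees(R.from_matrix(T.T@G).as_rotvec())/5).round(2))
E
python3 goal.py
```

```text
time: 18.58
tool_pos: [0.4988, -0.0359, 0.1895]
tool_rot: [-0.0, 0.994, 0.108, -0.0]
contact_force: [0.7, -0.5, -2.2]
gripper_width: 0.58
time: 19.58
tool_pos: [0.5198, -0.1299, 0.1896]
tool_rot: [-0.019, 0.979, 0.107, 0.172]
contact_force: [-0.1, -0.2, -2.4]
gripper_width: 0.574
t 19.575 [ 0.5198 -0.1299  0.1896] [-0.1  -0.25 -2.38] 0.5744258499967564
V [ 0.4963 -0.1398  0.1879]
shift [-0.8   0.15 -0.28] turn [-0.  0. -0.]
```

```bash
python3 -m crank '[{"angular":[0,0,0],"delta_pos":[-0.3,0.08,-0.1],"gripper":0},{"angular":[0,0,0],"delta_pos":[-0.4,0.07,-0.15],"gripper":0},{"angular":[0,0,0],"delta_pos":[-0.1,0,-0.03],"gripper":0},{"angular":[0,0,0],"delta_pos":[0,0,0],"gripper":0},{"angular":[0,0,0],"delta_pos":[0,0,0],"gripper":0}]'
python3 goal.py; python3 -c "
from h import *
crop('side',(200,100,330,200),6,'s9.png'); crop('top',(240,140,400,260),5,'t9.png')
for n in ('mug','salt_shaker','plum','spice_jar'):
  r=landmark_of('side',n); print(n,[(np.round(x['pixel'],1),x['conf']) for x in r[:1]])"
```

```text
time: 20.2
tool_pos: [0.4961, -0.1395, 0.1893]
tool_rot: [-0.019, 0.979, 0.107, 0.173]
contact_force: [0.8, 0.4, -1.7]
gripper_width: 0.576
t 20.2 [ 0.4961 -0.1395  0.1893] [ 0.76  0.35 -1.73] 0.5763844685388216
V [ 0.4963 -0.1398  0.1879]
shift [-0.01  0.01 -0.  ] turn [-0.   -0.    0.01]
mug [(array([305.2, 196.9]), 0.85)]
salt_shaker [(array([206.6, 304.5]), 0.68)]
plum [(array([250. , 332.9]), 0.47)]
spice_jar [(array([241.9, 178.5]), 0.7)]
```

View pics/s9.png

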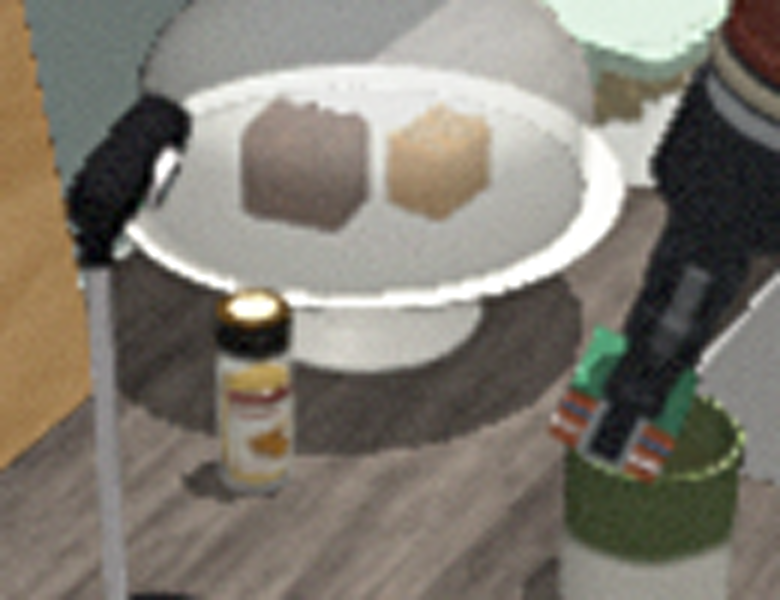

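View pics/t9.png

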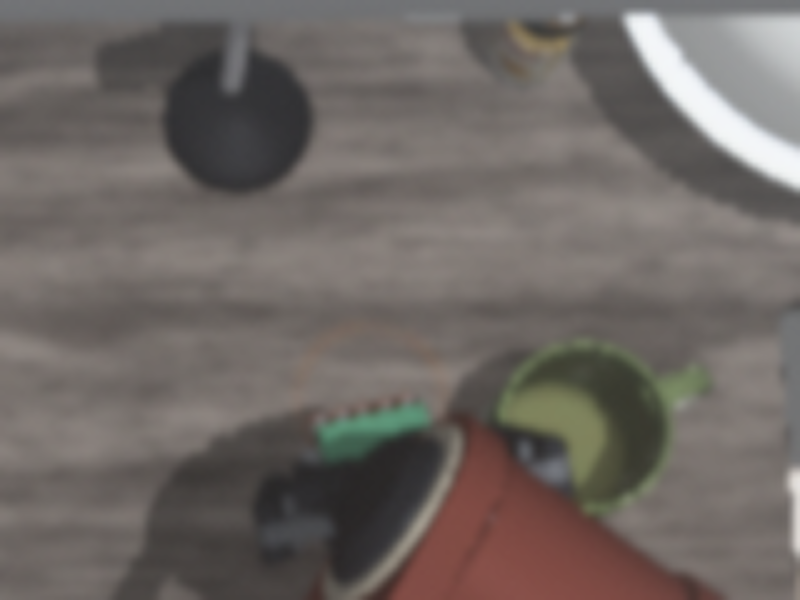

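```bash
python3 - <<'E'
from h import *
p,T,s=tool()
psi=np.radians(12.5); HR=R.from_euler("z",psi).as_matrix()@R.from_euler("y",-np.radians(20)).as_matrix()
H=np.array([.7165,-.091,.27]); print("lens pred",proj("side",H+HR@[-.02,0,0]),[x["pixel"] for x in landmark_of("side","lens")[:1]])
im=grab_frame("side"); f=10; l,t=270,140
big=cv2.resize(im[t:t+55,l:l+70],None,fx=f,fy=f,interpolation=cv2.INTER_CUBIC); b2=big.copy()
for z,c in((-.015,(0,255,0)),(-.005,(0,0,255)),(.005,(255,255,255)),(.015,(255,255,255))):
    C=np.array([[a*.025,b*.025,z+.0014] for a,b in((1,1),(1,-1),(-1,-1),(-1,1))])@T.T+p
    u=(proj("side",C)-[l,t]+.5)*f; cv2.polylines(b2,[u.astype(np.int32)],True,c,1)
o=np.vstack([big,b2]); o=cv2.resize(np.hstack([big,b2]),(800,314)); cv2.imwrite("pics/s10.png",o[:,:,::-1])
E
```

```text
lens pred [[228.32865428 130.80543934]] [[224.1, 128.9]]
```

View pics/s10.png

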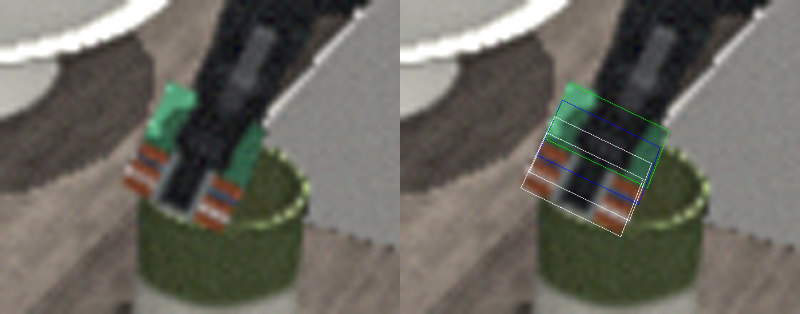

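The overlay matches the held stack, with the layers aligned and in order (green, blue, white). The lens prediction is 2–4 px off, or about 4–8 mm, which is within tolerance. Handing in.

```bash
python3 -c "
from plant import *
s=state(); print(s['time'],abs(s['joint_vel']).max()); print(job_done())"
```

```text
20.6 0.002700950382506933
the job is handed in; nothing more can be done
None
```

I squeezed the stack square with the jaws, along one pair of sides, then the other, then the first again. I then lifted all three tiles together, turned and tilted them, and handed in at 20.6 s, still holding them in front of the webcam. The hand-in gives no verdict.

**Last checks:**
- **Position:** The tool was within about 0.5 mm of the worked-out target, and its angle matched to about 0.05°.
- **Grip:** The jaws stood at 0.576 of full opening (about 49 mm) and the arm was still.
- **Stack:** The side picture showed the tiles in order, with no step between layers that I could see. It can't resolve less than about 1–2 mm.
- **Bystanders:** The networks put the four other things within 3 px of where they started. I did not see the arm touch anything.

**What was less certain:**
- **Camera heading:** I estimated 12.5°. Fits to the head's outline gave 12–14° with every shape I tried, while the pole's position gave a rougher −9° to 10°.
- **Lens position:** The lens network's point was about 5 px from my prediction, or roughly 1 cm. That is larger than I said just before handing in, but within the 25 mm allowed.
- **Tile offsets at the start:** My estimate of the blue-to-green shift did not quite match the stated ranges. This no longer mattered once the stack was squeezed.

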